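# Close a camera junction box with its pin-located cover

## Robot

A 6-joint arm with a two-finger parallel gripper is mounted at the origin on the work surface. World frame = base frame: x ahead of the robot, y to its left, z up, the work surface at z = 0. Lengths are in m, angles in degrees, forces in N, time in s.
With the tool pointing down it reaches from about 0.25 to 0.725 m from the base axis. Payload 9.7 kg.
Tool frame: the origin (TCP) lies at the very end of the fingers, on their centre line; the grasp point (between the pads) lies 19 mm behind it; z points along the fingers, y is the line along which they close (so a half turn about z gives the same grasp; the last joint's range is limited). The gripper opens to 85 mm and grips with 20 to 120 N. Pads are 22 mm wide; open, the fingers measure 114 mm over their backs; the gripper's body (76 mm by 85 mm) begins 54 mm behind the grasp point. The pads swing forward as they close: fully open they stand 13 mm farther back than shut.
Start: joints at [64.802, 4.979, 10.078, 95.1, 0, 90], TCP at [0.234, 0.498, 0.231] pointing down, gripper open.
Joint ranges: [-179.16, 179.16], [-48.56, 103.87], [-65.8, 70.77], [-126.05, 130.52], [-82.76, 87.17], [-180, 180]. Speed limits (degrees/s): [127.2, 127.2, 147.25, 180, 180, 180].

## Interface

Orientations are given as [roll, pitch, yaw] about the fixed x, y, z axes, in that order (R = Rz(yaw) Ry(pitch) Rx(roll)).
In Python, from workcell import bot gives the robot as it stands.
- The arm moves only by the tool arm_command, never from a script. Its argument "series" is a list of rows, each a list of 4 numbers: the shift along the tool's x, y, z in m, then the turn about the tool's z in rad. A call has exactly 5 rows; each row is the pose to reach, as a shift and turn from the pose commanded when the call began, along the tool's axes at that moment; what a row does not reach only later rows make up. A row lasts 1/10 s, in which the tool goes at most 50 mm and 8.59 degrees, less where a joint would pass 70% of its speed; a pose out of reach is approached as far as the arm can. A call with a gripper value outside its range is refused whole. "hand" is the finger opening in m, from 0 to 0.0854, set as the call begins (left out, the last holds). The fingers move at their own pace and stop on an object; "grip_force" is the grip in N (left out, the last holds). Time passes only in rows, so rows that repeat a pose let the fingers close, or fill a call up. It gives the time, the measured TCP pose, the force, the opening and the grip force at its end, in the units of the state.
- bot.get_obs(): the state, without advancing time (a new reading comes with each control period).
- bot.camera(name): name is "side" or "top" or "wrist"; returns a dict with "color" (480x640x3 uint8, blue, green, red), "camera_matrix" (3x3 intrinsics, pixels), "xyz" and "orientation" of the camera in the world; the wrist camera has in their place "T_tool_cam" (4x4, takes a point from camera to tool coordinates, whose origin is the TCP and whose axes are the flange's). Camera axes: x right, y up, looking along -z (the intrinsics and any distortion apply to the point x, -y, -z); pixel columns grow to the right and rows downward; lengths in m; the calibration is good to about 2 mm. A picture is of the moment at which its call begins: read the wrist's pose just before it. There is no depth.
- bot.job_done(): hands the job in; it is judged then, once.
Trained networks look in the newest picture that a camera, given by its name, has taken for a name from the list of things; names that differ only in an ending like _2 or _b are one class to them, and where a whole thing is asked for, a point or a joint stands for the part that bears it (a point fixed in the world has none). Each returns a list of dicts, best first, with "confidence" (0 to 1); they miss things now and then, are a little off and sometimes report something else, mostly with a low value. They report only what shows in the picture. A call takes as long as a camera call. They do not tell look-alikes from the thing itself.
- bot.find_in(camera, target): "location" ([column, row] in pixels, amid what is visible of it).
- bot.mark_of(camera, target): "location" ([column, row] in pixels: a listed point, or the origin of a listed thing).
The state is a dict: "time": time; "q": joint angles; "qd": joint speeds; "joint_efforts": joint torques, N m; "ee_pos": TCP position; "tcp_rot": TCP orientation; "wrist_force": force on the tool from outside, world axes, zero at the start; "torque": the same for the moment, N m; "opening": finger opening in m; "grasp_force": force on a finger pad.
Only numpy, scipy, OpenCV 4.12 (cv2) and the standard library are available. Lean on these libraries where they do the work, as an engineer would, in place of code of your own. Each camera call takes 0.05 s, during which the arm holds its last target. There are 200 camera calls.

## Task

Take the white cover plate by its red handle from the sloping blue rest and bring it level over the open grey junction box. Lower it gently so that both brass pins come through its two holes together, keep hold of it until it lies flush on the rim all round, then let go and draw back. Leave everything else on the bench where it is.

Things in the scene. Friction and masses are not known exactly. Their poses are not given: they have to be found in the camera images.
- cover_grip (a point): Centre of the red handle bar of the loose white cover: plate 120 (x) x 180 (y) x 5, 0.25 to 0.5 kg. Bar 70 long (x), 14 wide (y), 14 tall, on a post 12 x 14 at each end; this point is over the plate's middle, 36 above its underside; bar top at 43. z: the plate's upward normal. Same when turned half round. At the start it lies on the rest, tilted 30 degrees: its upper side leans away from the robot, its lower edge is at the far side.
- cover_hole (a point): Centre of one of the cover's two through holes (11 across), at its underside: x = 0, y = +75 of the plate, 36 below cover_grip along the plate's z. The other is at y = -75.
- rest: Fixed blue sloping rest, 136 x 200, origin at the centre of its underside. The supporting surface slopes 30 degrees, falling along its +x (its low edge is the far one at yaw 0); the cover's underside centre lies 48 above the origin. Two tabs 8 high stop the cover's lower edge, so it lifts straight up or square off the slope.
- box_rim (a point): Centre of the open top of the fixed grey junction box, at rim height, 55 above the bench. z up. The box may stand left or right of the rest. Box 120 (x) x 180 (y) x 55, walls 6 thick. With the cover fully home its cover_grip point is 36 above this point.
- pin_tip (a point): Tip of one of the two fixed upright brass pins, 22 above the box rim, at x = 0, y = +75 of the box; the other is at y = -75. Each is 8 across; its top 10 tapers to 3 across at the tip.
- screwdriver: loose screwdriver with orange handle, about 190 long, lying along x between the rest and the box; bystander. Origin near its middle
- dish: loose steel bowl, 76 across, 28 high, near the robot; bystander. Origin at the centre of its underside.
- bullet_camera: loose white bullet camera on its foot, about 170 long and 105 high, at the back of the mat; bystander. Origin at the centre of its underside.
- dome_camera: loose white and black dome camera, 110 across, 86 high, at the back; bystander. Origin at the centre of its underside.
- padlock: loose brass padlock standing upright, 50 x 22 x 72, at the back in the middle; bystander. Origin at the centre of its underside.
- jar: loose closed jar, 56 across, 70 high, far left; bystander. Origin at the centre of its underside.
- carton: loose cardboard carton 90 x 70 x 50, far right; bystander. Origin at the centre of its underside.
There are look-alikes about, which are no part of the job. What is shaped like the part that bears box_rim but orange is not meant.

How it is judged (in metres and radians):
On the way, in this order (a step that is already met when the one before it is completed fails the run):
1. the cover is held by the gripper, level within 9 degrees, above the box (centre within 40 mm) and not yet down: at least 6 mm above home (contact force between the fingers and cover above 0.5 N and angle between cover_grip's own z axis and vertical below 0.16 rad and horizontal distance between cover_grip and box_rim below 0.04 m and z of cover_grip in the frame of box_rim between 0.042 and 0.25 m), for 0.1 s.
2. the cover is home on the rim over both pins while still held (lowered, not dropped) (z of cover_grip in the frame of box_rim below 0.0385 m and horizontal distance between cover_grip and box_rim below 0.005 m and angle between cover_grip's own z axis and vertical below 0.05 rad and angle between the x axis of cover_grip and the x axis of box_rim, either way round below 0.06 rad and contact force between the fingers and cover above 0.5 N), for 0.1 s.
At the end, for the whole second after the job is handed in: The cover lies on the box rim over both pins: within 2.5 mm of fully home, centred within 5 mm, level within 0.05 rad, square to the box within 0.06 rad (either way round), released and at rest (z of cover_grip in the frame of box_rim below 0.0385 m and horizontal distance between cover_grip and box_rim below 0.005 m and angle between cover_grip's own z axis and vertical below 0.05 rad and angle between the x axis of cover_grip and the x axis of box_rim, either way round below 0.06 rad and contact force between the fingers and cover below 0.1 N and linear speed of cover below 0.01 m/s); the robot touches nothing.
It fails at once if the cover is forced against the box with more than 45 N (contact force between cover and box above 45 N).
It fails at once if a bystander is moved by more than 30 mm (distance of any of screwdriver, dish, bullet_camera, dome_camera, padlock, jar, carton from where it was at the start of the episode above 0.03 m).
It also fails if it takes over 45 s, if anything falls off the work surface, if the arm or the gripper's body presses on something with over 40 N, if the wrist force passes 120 N, or if a joint passes its speed limit or range.

## Working session

There is one attempt and no reset: what is moved stays moved. The work goes in short steps, Python scripts to look and compute and a tool call to move; the robot and the scene stay as the last step left them, time stands still between calls to the robot, and variables do not carry over. Pictures are saved under pics/ and viewed, at most 10 in all, crops included, and the job is handed in when it is done.

Besides the shell and the picture viewer there is one more tool, called as name(argument=value, ...) on one line, values as JSON. arm_command: Moves the arm, as the interface text tells. Its arguments: {"type":"object","properties":{"series":{"type":"array"},"hand":{"type":"number"},"grip_force":{"type":"number"}},"required":["series"]}

```bash
mkdir -p pics; cat > h.py <<'E'
import numpy as np,cv2
from scipy.spatial.transform import Rotation as R
from workcell import bot
def cam(n):
    o=bot.get_obs(); c=bot.camera(n); K=np.array(c["camera_matrix"])
    if n=="wrist":
        T=np.array(c["T_tool_cam"]); W=np.eye(4); W[:3,:3]=R.from_euler('xyz',o["tcp_rot"],degrees=True).as_matrix(); W[:3,3]=o["ee_pos"]; T=W@T
    else:
        T=np.eye(4); T[:3,:3]=R.from_euler('xyz',c["orientation"],degrees=True).as_matrix(); T[:3,3]=c["xyz"]
    return c,K,T
def ray(K,T,p):
    d=np.linalg.inv(K)@[p[0],p[1],1]; return T[:3,3],T[:3,:3]@(d*[1,-1,-1])
def atz(K,T,p,z):
    o,d=ray(K,T,p); return o+d*(z-o[2])/d[2]
def proj(K,T,X):
    x=T[:3,:3].T@(np.array(X)-T[:3,3]); x=x*[1,-1,-1]; u=K@x; return u[:2]/u[2]
E
python3 - <<'E'
from h import *
o=bot.get_obs(); print({k:np.round(v,3) for k,v in o.items()})
for n in("top","side"):
    c,K,T=cam(n); cv2.imwrite(f"pics/{n}0.png",c["color"]); print(n,T.round(3).tolist(),K.tolist(),[k for k in c])
    for t,z in(("cover_grip",.08),("cover_hole",.05),("rest",0),("box_rim",.055),("pin_tip",.077),("screwdriver",.01)):
        for m in bot.mark_of(n,t): print(t,np.round(m["location"],1),round(m["confidence"],2),atz(K,T,m["location"],z).round(3))
E
```

```text
{'time': np.float64(0.0), 'q': array([6.4801e+01, 5.0120e+00, 1.0034e+01, 9.5100e+01, 1.0000e-03,
       8.9998e+01]), 'qd': array([ 0.018, -0.   ,  0.02 , -0.139,  0.021,  0.047]), 'joint_efforts': array([ 0.0000e+00, -5.2039e+01,  4.6481e+01,  1.6000e-02,  0.0000e+00,
        0.0000e+00]), 'ee_pos': array([0.234, 0.497, 0.231]), 'tcp_rot': array([-1.79922e+02, -1.00000e-03,  1.54802e+02]), 'wrist_force': array([-0.98 , -0.39 ,  0.119]), 'torque': array([-0.06 ,  0.014, -0.019]), 'grasp_force': np.float64(0.0), 'opening': np.float64(0.085)}
top [[-0.004, 0.993, -0.114, 0.326], [-1.0, -0.006, -0.011, 0.034], [-0.012, 0.114, 0.993, 1.666], [0.0, 0.0, 0.0, 1.0]] [[609.0919403009092, 0.0, 328.80374954461405], [0.0, 609.0919403009092, 239.14647968486528], [0.0, 0.0, 1.0]] ['color', 'camera_matrix', 'xyz', 'orientation']
cover_grip [446.3 236.2] 0.83 [ 0.514 -0.256  0.08 ]
cover_grip [350.9 219.9] 0.4 [ 0.559 -0.006  0.08 ]
cover_hole [414.2 240.9] 0.62 [ 0.506 -0.175  0.05 ]
box_rim [229.8 351.9] 0.94 [0.216 0.312 0.055]
box_rim [124.9 289.3] 0.66 [0.381 0.593 0.055]
box_rim [267.6 236.2
[... 390 characters left out ...]
 [-0.019, 0.619, 0.785, 1.046], [0.0, 0.0, 0.0, 1.0]] [[441.91000831375345, 0.0, 326.0208278521913], [0.0, 441.91000831375345, 242.0035436004229], [0.0, 0.0, 1.0]] ['color', 'camera_matrix', 'xyz', 'orientation']
cover_grip [413.8 297.4] 0.97 [ 0.517 -0.249  0.08 ]
cover_hole [385.9 287.5] 0.76 [ 0.507 -0.169  0.05 ]
rest [398.9 316. ] 0.71 [ 0.49  -0.234  0.   ]
box_rim [288.4 209.5] 0.75 [0.513 0.221 0.055]
box_rim [186.7 252.7] 0.68 [0.202 0.306 0.055]
box_rim [183.8 172.8] 0.66 [0.384 0.591 0.055]
pin_tip [166.8 155.8] 0.83 [0.382 0.678 0.077]
pin_tip [184.2 224.8] 0.8 [0.25  0.379 0.077]
pin_tip [276.2 189. ] 0.62 [0.532 0.296 0.077]
screwdriver [358.1 248.9] 0.63 [ 0.575 -0.011  0.01 ]
```

View pics/top0.png

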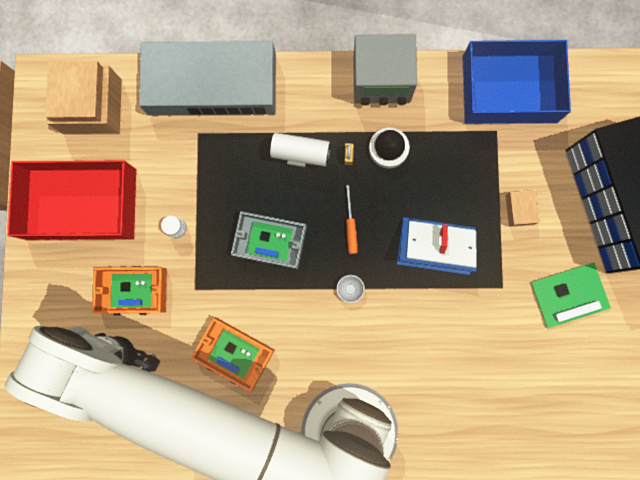

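```bash
python3 -c "
import cv2
a=cv2.imread('pics/side0.png');cv2.imwrite('pics/side0c.png',cv2.resize(a[120:360,140:460],None,fx=2.5,fy=2.5,interpolation=cv2.INTER_CUBIC))"
```

```text
(no output)
```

View pics/side0c.png

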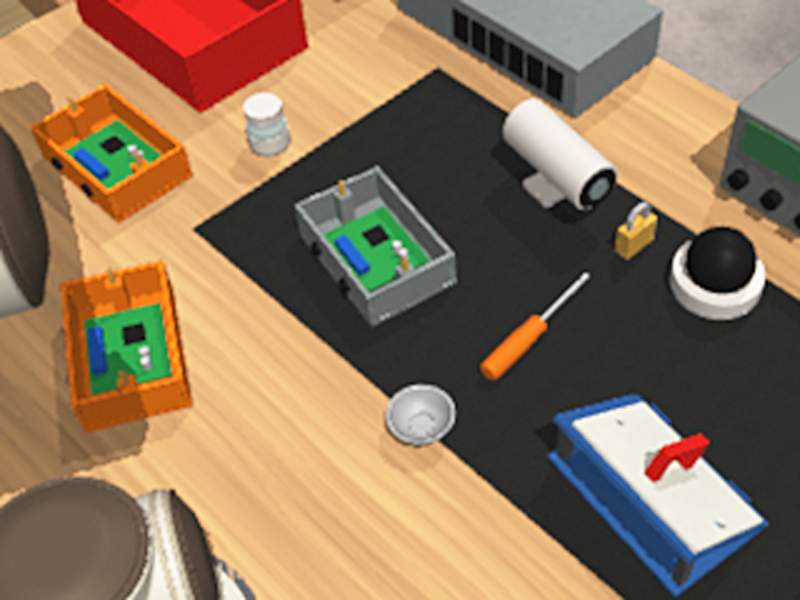

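The top view shows three boxes with a pin pair. They are the grey one at (268,240), and orange ones at (130,290) and (232,352). The enlarged side crop shows the grey box at (375,245), with both brass pins, on the mat to the left of the rest. It is the only grey one, so it is the target at about (0.515, 0.217). The cover lies on the blue rest at top-view pixel (440,243), about (0.514, -0.256). Its bar runs roughly along x and its far edge is the low one.

I'll go above the grey box first, turning the tool on the way.

arm_command(series=[[-0.03,-0.01,-0.02,0.14],[-0.07,-0.025,-0.04,0.28],[-0.11,-0.04,-0.06,0.42],[-0.15,-0.055,-0.08,0.56],[-0.19,-0.068,-0.1,0.7]], hand=0.085)

```text
time: 1.2
ee_pos: [0.3779, 0.3538, 0.3324]
tcp_rot: [180.0, -0.0, 114.4]
wrist_force: [-0.4, 1.4, 0.5]
opening: 0.085
grasp_force: 0.0
```

```bash
cat > to.py <<'E'
import sys
from h import *
# python3 to.py x y z yaw : shift in tool axes from current pose
x,y,z,yaw=map(float,sys.argv[1:5]); o=bot.get_obs()
M=R.from_euler('xyz',o["tcp_rot"],degrees=True).as_matrix()
d=M.T@(np.array([x,y,z])-o["ee_pos"]); t=-np.radians((yaw-o["tcp_rot"][2]+180)%360-180)
print("t",round(o["time"],2),"pos",np.round(o["ee_pos"],4),"rot",np.round(o["tcp_rot"],2),"q",np.round(o["q"],1),"shift",d.round(4),"turn",t.round(4))
E
python3 to.py 0.5 0.217 0.35 -8
```

```text
t 1.2 pos [0.3779 0.3538 0.3324] rot [ 1.7996e+02 -1.0000e-02  1.1438e+02] q [ 43.1   4.2  20.7 106.6   0.  108.7] shift [-0.175   0.0548 -0.0176] turn 2.136
```

The last joint's sign is opposite to what I assumed, so yaw near 172° is the reachable choice.

```bash
python3 to.py 0.5 0.217 0.35 172
```

```text
t 1.2 pos [0.3779 0.3538 0.3324] rot [ 1.7996e+02 -1.0000e-02  1.1438e+02] q [ 43.1   4.2  20.7 106.6   0.  108.7] shift [-0.175   0.0548 -0.0176] turn -1.0056
```

arm_command(series=[[-0.035,0.011,-0.004,-0.14],[-0.07,0.022,-0.008,-0.28],[-0.105,0.033,-0.012,-0.42],[-0.14,0.044,-0.015,-0.56],[-0.175,0.055,-0.018,-0.7]])

```text
time: 1.7
ee_pos: [0.5011, 0.2179, 0.3496]
tcp_rot: [180.0, 0.0, 155.1]
wrist_force: [0.6, 0.6, 0.5]
opening: 0.0853
grasp_force: 0.0
```

arm_command(series=[[0,0,0,-0.14],[0,0,0,-0.28],[0,0,0,-0.306],[0,0,0,-0.306],[0,0,0,-0.306]])

```text
time: 2.2
ee_pos: [0.5, 0.2194, 0.3494]
tcp_rot: [180.0, 0.0, 172.2]
wrist_force: [0.9, 0.3, 0.4]
opening: 0.0848
grasp_force: 0.0
```

```bash
cat > look.py <<'E'
import sys
from h import *
name=sys.argv[1]; c,K,T=cam("wrist"); cv2.imwrite(f"pics/{name}.png",c["color"])
np.savez(f"{name}.npz",K=K,T=T); o=bot.get_obs(); print(np.round(o["ee_pos"],4),np.round(o["tcp_rot"],2)); print(np.round(c["T_tool_cam"],4).tolist())
for a in sys.argv[2:]:
    t,z=a.split(":")
    for m in bot.mark_of("wrist",t): print(t,np.round(m["location"],1),round(m["confidence"],2),atz(K,T,m["location"],float(z)).round(4))
E
python3 look.py w1 box_rim:.055 pin_tip:.077
```

```text
[0.5    0.2194 0.3493] [180.     0.   172.22]
[[0.0009, 0.9452, 0.3266, 0.0841], [1.0, -0.0011, 0.0004, 0.0005], [0.0007, 0.3266, -0.9452, -0.1422], [0.0, 0.0, 0.0, 1.0]]
pin_tip [381.7 206.5] 0.73 [0.5254 0.2883 0.077 ]
```

View pics/w1.png

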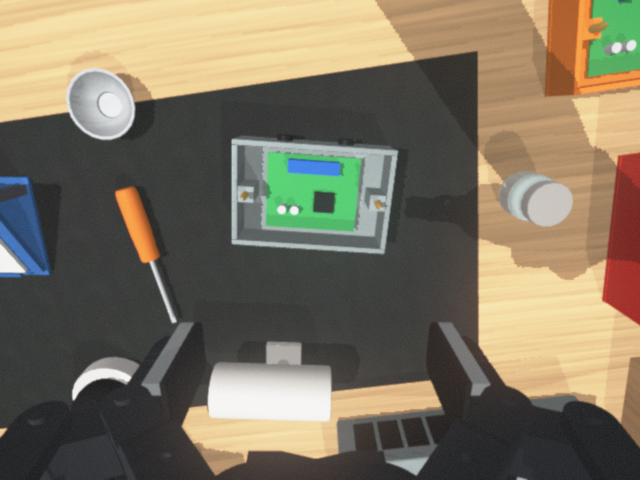

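The wrist view shows the grey box with its rim corners near (232,138), (398,151), (386,253) and (232,243). Its pins are at about (247,196) and (380,205). I'll enlarge the crop to measure the corners and pins.

```bash
python3 -c "
import cv2
a=cv2.imread('pics/w1.png');cv2.imwrite('pics/w1c.png',cv2.resize(a[125:265,220:410],None,fx=4,fy=4,interpolation=cv2.INTER_CUBIC))"
```

```text
(no output)
```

View pics/w1c.png

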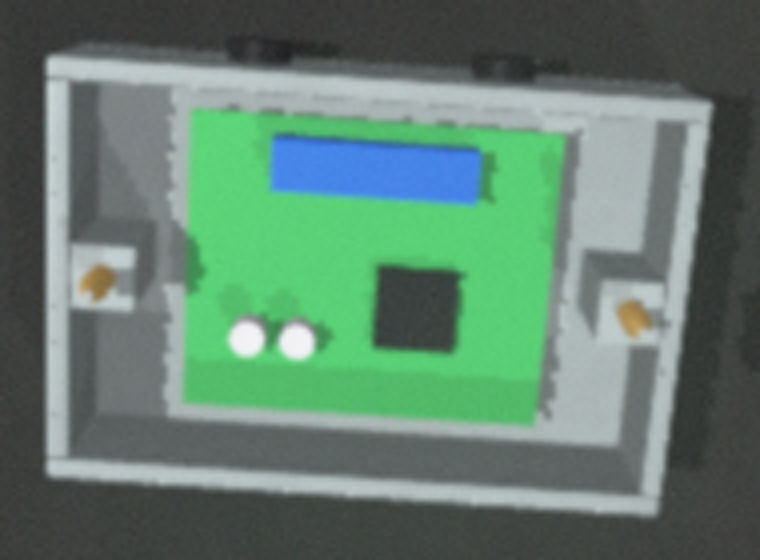

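```bash
cat > fit.py <<'E'
from h import *
from scipy.optimize import least_squares
d=np.load("w1.npz");K,T=d["K"],d["T"]
c=np.array([[47,60],[712,103],[657,514],[47,476],[88,291],[641,328]])/4+[220-.375,125-.375]
# image left = -y (bowl side), up = toward robot (-x)
P=np.array([[-.06,-.09,0],[-.06,.09,0],[.06,.09,0],[.06,-.09,0],[0,-.075,.022],[0,.075,.022]])
def X(p): return R.from_euler('z',p[2]).apply(P)+[p[0],p[1],.055]
f=lambda p:np.ravel([proj(K,T,x)-u for x,u in zip(X(p),c)])
s=least_squares(f,[.515,.217,-.1],x_scale=[.01,.01,.1]); print(s.x[:2].round(4),np.degrees(s.x[2]).round(2),s.fun.reshape(-1,2).round(2).tolist())
E
python3 fit.py; python3 to.py 0.5 -0.25 0.35 172
```

```text
[0.5113 0.2134] -11.55 [[-0.36, -1.39], [0.1, -0.77], [0.22, 0.24], [0.02, 0.19], [-0.53, 1.09], [0.58, 0.9]]
t 2.35 pos [0.5001 0.2194 0.3493] rot [1.8000e+02 1.0000e-02 1.7227e+02] q [ 23.7   9.3  28.4 109.1  -0.   31.4] shift [-0.063  -0.4652 -0.0007] turn 0.0048
```

arm_command(series=[[-0.006,-0.047,0,0],[-0.013,-0.094,0,0],[-0.019,-0.141,0,0],[-0.025,-0.188,0,0],[-0.031,-0.233,0,0]])

```text
time: 2.85
ee_pos: [0.4994, -0.0175, 0.3495]
tcp_rot: [180.0, 0.0, 172.3]
wrist_force: [0.3, 0.8, -0.4]
opening: 0.0846
grasp_force: 0.0
```

arm_command(series=[[-0.006,-0.047,0,0],[-0.013,-0.094,0,0],[-0.019,-0.141,0,0],[-0.025,-0.188,0,0],[-0.031,-0.233,0,0]])

```text
time: 3.35
ee_pos: [0.4991, -0.2528, 0.3494]
tcp_rot: [-180.0, 0.0, 172.3]
wrist_force: [1.0, 0.7, -0.2]
opening: 0.0852
grasp_force: 0.0
```

```bash
sleep 0; python3 look.py w2 cover_grip:.079 cover_hole:.05; python3 -c "
import cv2
a=cv2.imread('pics/w2.png');cv2.imwrite('pics/w2c.png',cv2.resize(a[100:300,180:440],None,fx=3,fy=3,interpolation=cv2.INTER_CUBIC))"
```

```text
[ 0.4988 -0.2582  0.3479] [-1.7989e+02 -7.0000e-02  1.7209e+02]
[[0.0009, 0.9452, 0.3266, 0.0841], [1.0, -0.0011, 0.0004, 0.0005], [0.0007, 0.3266, -0.9452, -0.1422], [0.0, 0.0, 0.0, 1.0]]
cover_grip [318.2 204.2] 0.64 [ 0.5123 -0.2514  0.079 ]
cover_hole [386.2 188.1] 0.56 [ 0.5109 -0.1735  0.05  ]
```

View pics/w2c.png

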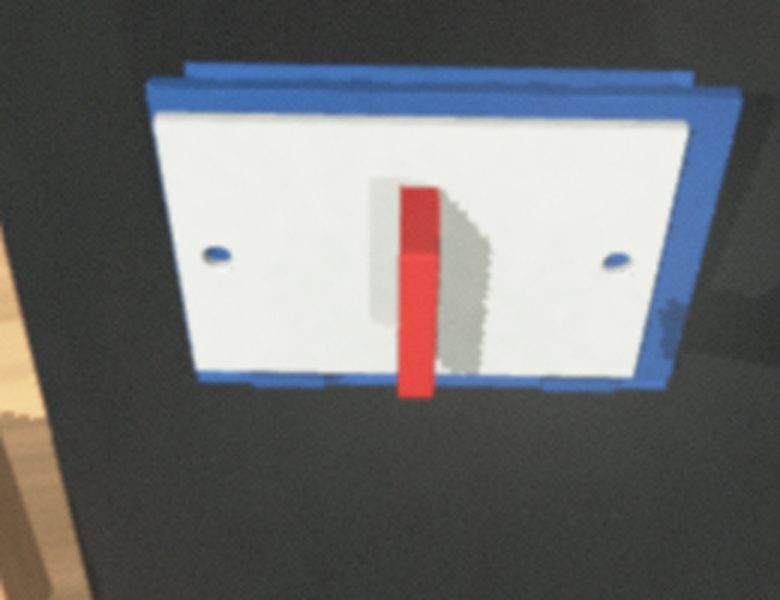

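The crop shows the plate's corners at (153,113), (690,122), (636,378) and (196,375). The holes are at (216,253) and (616,258). The top face of the red bar runs from (420,252) to (416,397).

```bash
cat > fitc.py <<'E'
from h import *
from scipy.optimize import least_squares
d=np.load("w2.npz");K,T=d["K"],d["T"]
c=np.array([[153,113],[690,122],[636,378],[196,375],[216,253],[616,258],[401,252],[438,253],[434,397],[398,397]])/3+[180-.333,100-.333]
P=np.array([[-60,-90,5],[-60,90,5],[60,90,5],[60,-90,5],[0,-75,5],[0,75,5],[-35,-7,43],[-35,7,43],[35,7,43],[35,-7,43]])/1000
G=lambda p:R.from_euler('yz',[p[4],p[3]])
def X(p): return G(p).apply(P)+p[:3]
f=lambda p:np.ravel([proj(K,T,x)-u for x,u in zip(X(p),c)])
for fix in(1,0):
    g=(lambda p:f([p[0],p[1],.048,p[2],np.pi/6])) if fix else f
    s=least_squares(g,[.5,-.25,-.1] if fix else [.5,-.25,.048,-.1,.52],x_scale=[.01,.01,.1] if fix else [.01,.01,.01,.1,.1])
    p=[*s.x[:2],.048,s.x[2],np.pi/6] if fix else s.x
    print(np.round(p,4),np.degrees(p[3:]).round(2),"grip",(G(p).apply([0,0,.036])+p[:3]).round(4),"rms",np.sqrt((s.fun**2).mean()).round(2))
E
python3 fitc.py; python3 to.py .5 -.25 .2 172
```

```text
[ 0.4951 -0.2481  0.048  -0.1467  0.5236] [-8.41 30.  ] grip [ 0.513  -0.2507  0.0792] rms 0.95
[ 0.4952 -0.2481  0.0499 -0.1468  0.4998] [-8.41 28.64] grip [ 0.5123 -0.2506  0.0815] rms 0.74
t 3.5 pos [ 0.4992 -0.2531  0.3483] rot [ 1.7998e+02 -8.0000e-02  1.7208e+02] q [-26.9  11.3  30.7 109.4  -0.  -19. ] shift [-0.0006  0.0031  0.1483] turn 0.0013
```

```bash
python3 to.py .513 -.2507 .14 171.6
```

```text
t 3.5 pos [ 0.4992 -0.2531  0.3483] rot [ 1.7998e+02 -8.0000e-02  1.7208e+02] q [-26.9  11.3  30.7 109.4  -0.  -19. ] shift [-0.0137  0.0042  0.2083] turn 0.0083
```

arm_command(series=[[-0.004,0.001,0.04,0.003],[-0.007,0.002,0.09,0.008],[-0.011,0.003,0.14,0.008],[-0.0137,0.0042,0.185,0.008],[-0.0137,0.0042,0.208,0.008]])

```text
time: 4.0
ee_pos: [0.5125, -0.2463, 0.1372]
tcp_rot: [179.9, -0.2, 171.9]
wrist_force: [0.3, -0.0, 0.3]
opening: 0.0848
grasp_force: 0.0
```

arm_command(series=[[0,0,0,0],[0,0,0,0],[0,0,0,0],[0,0,0,0],[0,0,0,0]])

```text
time: 4.5
ee_pos: [0.5142, -0.2488, 0.1426]
tcp_rot: [-180.0, 0.1, 171.9]
wrist_force: [-0.7, -0.6, 0.1]
opening: 0.085
grasp_force: 0.0
```

```bash
python3 to.py .513 -.2507 .06 171.6
```

```text
t 4.5 pos [ 0.5142 -0.2488  0.1426] rot [-1.7997e+02  1.1000e-01  1.7187e+02] q [-25.8   6.9   2.3  85.3   0.  -17.7] shift [ 0.001  -0.002   0.0826] turn 0.0047
```

arm_command(series=[[0.001,-0.002,0.025,0.005],[0.001,-0.002,0.05,0.005],[0.001,-0.002,0.07,0.005],[0.001,-0.002,0.079,0.005],[0.001,-0.002,0.0826,0.005]])

```text
time: 5.0
ee_pos: [0.5122, -0.2504, 0.0583]
tcp_rot: [180.0, -0.0, 171.6]
wrist_force: [-0.1, -0.8, 0.5]
opening: 0.0855
grasp_force: 0.0
```

arm_command(series=[[0,0,0,0],[0,0,0,0],[0,0,0,0],[0,0,0,0],[0,0,0,0]], hand=0.0, grip_force=40)

```text
time: 5.5
ee_pos: [0.5126, -0.2505, 0.0593]
tcp_rot: [-180.0, 0.0, 171.6]
wrist_force: [-2.7, 2.1, 2.4]
opening: 0.0136
grasp_force: 39.1
```

arm_command(series=[[0,0,0,0],[0,0,0,0],[0,0,0,0],[0,0,0,0],[0,0,0,0]])

```text
time: 6.0
ee_pos: [0.5126, -0.2505, 0.0592]
tcp_rot: [-180.0, 0.0, 171.6]
wrist_force: [-0.4, 0.9, 5.1]
opening: 0.0132
grasp_force: 39.7
```

Gripped at a 13 mm opening, as expected for the bar. I'll lift straight up and check the tilt from the side.

arm_command(series=[[0,0,-0.01,0],[0,0,-0.03,0],[0,0,-0.05,0],[0,0,-0.08,0],[0,0,-0.11,0]])

```text
time: 6.5
ee_pos: [0.5118, -0.2501, 0.1693]
tcp_rot: [180.0, -0.1, 171.6]
wrist_force: [0.1, -0.8, -3.0]
opening: 0.0135
grasp_force: 39.2
```

arm_command(series=[[0,0,-0.01,0],[0,0,-0.01,0],[0,0,-0.01,0],[0,0,-0.01,0],[0,0,-0.01,0]])

```text
time: 7.0
ee_pos: [0.5119, -0.2501, 0.1772]
tcp_rot: [180.0, -0.1, 171.6]
wrist_force: [0.2, -0.4, -2.2]
opening: 0.0135
grasp_force: 39.3
```

```bash
python3 - <<'E'
from h import *
c,K,T=cam("side"); a=c["color"][180:380,270:530]; b=cam("wrist")[0]["color"]
cv2.imwrite("pics/s3.png",np.hstack([cv2.resize(a,(468,360)),cv2.resize(b,(332,360)[::1])]))
cv2.imwrite("pics/w3.png",b)
E
python3 to.py .33 -.2 .17 171.6
```

```text
t 7.1 pos [ 0.5121 -0.2503  0.1778] rot [ 1.7998e+02 -7.0000e-02  1.7159e+02] q [-26.    7.    6.4  89.4  -0.  -17.6] shift [0.1874 0.0231 0.0081] turn -0.0002
```

View pics/s3.png

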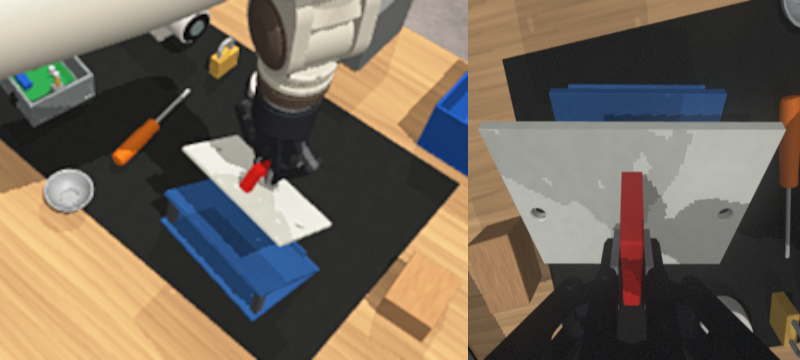

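The cover is held but still about 30° tilted. The clear bench in front of the rest lets me turn it level by pressing its low edge down gently.

arm_command(series=[[0.03,0.004,0,0],[0.07,0.009,0,0],[0.115,0.014,0,0],[0.16,0.02,0,0],[0.187,0.023,0,0]])

```text
time: 7.6
ee_pos: [0.3282, -0.1993, 0.1785]
tcp_rot: [180.0, -0.0, 171.6]
wrist_force: [-0.1, -0.6, -2.2]
opening: 0.0136
grasp_force: 39.5
```

arm_command(series=[[0,0,0.03,0],[0,0,0.07,0],[0,0,0.1,0],[0,0,0.12,0],[0,0,0.125,0]], grip_force=20)

```text
time: 8.1
ee_pos: [0.3294, -0.1995, 0.0514]
tcp_rot: [179.9, -0.2, 171.6]
wrist_force: [-0.0, -0.7, -2.9]
opening: 0.0133
grasp_force: 39.4
```

arm_command(series=[[0,0,0.004,0],[0,0,0.008,0],[0,0,0.012,0],[0,0,0.016,0],[0,0,0.02,0]])

```text
time: 8.6
ee_pos: [0.3308, -0.2009, 0.0367]
tcp_rot: [-179.9, 0.1, 171.6]
wrist_force: [-13.2, 3.4, 27.1]
opening: 0.0131
grasp_force: 43.9
```

arm_command(series=[[0,0,0,0],[0,0,0,0],[0,0,0.002,0],[0,0,0.004,0],[0,0,0.006,0]], grip_force=20, hand=0.0)

```text
time: 9.1
ee_pos: [0.3312, -0.2011, 0.03]
tcp_rot: [-179.9, 0.1, 171.6]
wrist_force: [-8.1, 0.9, 14.5]
opening: 0.0135
grasp_force: 42.2
```

arm_command(series=[[0,0,0.002,0],[0,0,0.004,0],[0,0,0.006,0],[0,0,0.008,0],[0,0,0.009,0]])

```text
time: 9.6
ee_pos: [0.3311, -0.2008, 0.0201]
tcp_rot: [-179.9, 0.1, 171.6]
wrist_force: [-6.4, 1.4, 8.9]
opening: 0.0132
grasp_force: 41.8
```

arm_command(series=[[0,0,0,0],[0,0,0,0],[0,0,0,0],[0,0,0,0],[0,0,0,0]], hand=0.05)

```text
time: 10.1
ee_pos: [0.3308, -0.2003, 0.0187]
tcp_rot: [-180.0, 0.0, 171.6]
wrist_force: [-0.2, -0.9, 0.7]
opening: 0.0498
grasp_force: 0.0
```

```bash
python3 look.py w4 cover_grip:.036 cover_hole:.0; python3 -c "
import cv2
a=cv2.imread('pics/w4.png');cv2.imwrite('pics/w4.png',a)"
```

```text
[ 0.3307 -0.2003  0.0187] [180.    -0.   171.59]
[[0.0009, 0.9452, 0.3266, 0.0841], [1.0, -0.0011, 0.0004, 0.0005], [0.0007, 0.3266, -0.9452, -0.1422], [0.0, 0.0, 0.0, 1.0]]
cover_grip [312.6 333. ] 0.73 [ 0.3239 -0.1998  0.036 ]
cover_hole [480.8 289.9] 0.64 [ 0.3348 -0.1252  0.    ]
```

View pics/w4.png

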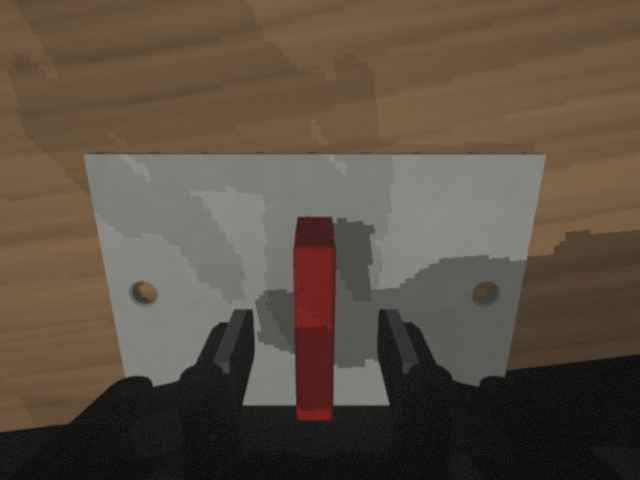

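The cover now lies flat on the bench. Its corners are at (84,155) and (546,155), the holes at (144,293) and (486,293), and the bar top runs from row 247 to row 419. I'll measure where it sits in the open hand.

```bash
cat > fitf.py <<'E'
from h import *
from scipy.optimize import least_squares
d=np.load("w4.npz");K,T=d["K"],d["T"]
c=np.array([[84,155],[546,155],[144,293],[486,293],[296,247],[334.5,247],[332,419],[298,419]])
P=np.array([[-60,-90,5],[-60,90,5],[0,-75,5],[0,75,5],[-35,-7,43],[-35,7,43],[35,7,43],[35,-7,43]])/1000
f=lambda p:np.ravel([proj(K,T,x)-u for x,u in zip(R.from_euler('z',p[2]).apply(P)+[p[0],p[1],0],c)])
s=least_squares(f,[.33,-.2,-.1],x_scale=[.01,.01,.1]); print(s.x[:2].round(4),np.degrees(s.x[2]).round(2),s.fun.reshape(-1,2).round(1).tolist())
o=bot.get_obs(); M=R.from_euler('xyz',o["tcp_rot"],degrees=True).as_matrix(); print("cover in tool",(M.T@(np.array([*s.x[:2],.036])-o["ee_pos"])).round(4))
E
python3 fitf.py
```

```text
[ 0.3232 -0.1988] -8.36 [[-1.0, -1.9], [1.4, -1.9], [-0.3, 0.1], [0.7, 0.2], [-3.1, -0.6], [2.5, -0.6], [1.7, 3.5], [-1.6, 3.4]]
cover in tool [ 0.0077  0.0003 -0.0173]
```

arm_command(series=[[0.003,0,0,0],[0.0075,0,0,0],[0.0075,0,0,0],[0.0075,0,0,0],[0.0075,0,0,0]])

```text
time: 10.75
ee_pos: [0.3234, -0.1992, 0.0187]
tcp_rot: [-180.0, 0.0, 171.6]
wrist_force: [0.1, 0.0, 0.6]
opening: 0.0499
grasp_force: 0.0
```

arm_command(series=[[0,0,0,0],[0,0,0,0],[0,0,0,0],[0,0,0,0],[0,0,0,0]], hand=0.0, grip_force=60)

```text
time: 11.25
ee_pos: [0.3234, -0.1992, 0.0188]
tcp_rot: [-180.0, 0.0, 171.6]
wrist_force: [-0.1, -0.2, 2.6]
opening: 0.0131
grasp_force: 59.1
```

arm_command(series=[[0,0,0,0],[0,0,-0.01,0],[0,0,-0.04,0],[0,0,-0.08,0],[0,0,-0.12,0]])

```text
time: 11.75
ee_pos: [0.3226, -0.1988, 0.14]
tcp_rot: [180.0, -0.1, 171.6]
wrist_force: [1.9, -0.4, -3.7]
opening: 0.0128
grasp_force: 58.9
```

```bash
python3 to.py .511 .2134 .15 168.45
```

```text
t 11.75 pos [ 0.3226 -0.1988  0.14  ] rot [ 1.7997e+02 -8.0000e-02  1.7159e+02] q [-31.6 -19.5 -22.   87.6  -0.  -23.2] shift [-0.126   0.4353 -0.01  ] turn 0.0548
```

arm_command(series=[[-0.004,0.015,-0.005,0.01],[-0.013,0.045,-0.01,0.03],[-0.025,0.085,-0.01,0.055],[-0.037,0.128,-0.01,0.055],[-0.05,0.172,-0.01,0.055]])

```text
time: 12.25
ee_pos: [0.398, -0.0348, 0.1491]
tcp_rot: [-180.0, 0.0, 168.4]
wrist_force: [1.5, -1.5, -3.4]
opening: 0.013
grasp_force: 59.0
```

```bash
python3 to.py .511 .2134 .15 168.45
```

```text
t 12.25 pos [ 0.398  -0.0348  0.1491] rot [-1.7999e+02  1.0000e-02  1.6839e+02] q [ -5.  -16.6 -18.9  87.8  -0.    6.6] shift [-0.0607  0.2659 -0.001 ] turn -0.0011
```

arm_command(series=[[-0.01,0.04,0,0],[-0.02,0.085,0,0],[-0.03,0.13,0,0],[-0.04,0.175,0,0],[-0.049,0.215,0,0]])

```text
time: 12.75
ee_pos: [0.4893, 0.1667, 0.1487]
tcp_rot: [-180.0, -0.0, 168.5]
wrist_force: [-0.3, -1.0, -1.9]
opening: 0.0127
grasp_force: 59.1
```

arm_command(series=[[-0.006,0.025,0,0],[-0.01,0.042,0,0],[-0.012,0.048,0,0],[-0.012,0.048,0,0],[-0.012,0.048,0,0]])

```text
time: 13.25
ee_pos: [0.5101, 0.2084, 0.1487]
tcp_rot: [-180.0, -0.0, 168.4]
wrist_force: [0.1, -1.1, -3.1]
opening: 0.0128
grasp_force: 59.1
```

```bash
python3 to.py .511 .2134 .09 168.45; python3 - <<'E'
from h import *
L=[]
for n in("side","top","wrist"):
    c,K,T=cam(n); L.append(c["color"]); np.savez(f"h_{n}.npz",K=K,T=T); cv2.imwrite(f"pics/h_{n}.png",c["color"])
s=L[0][130:290,210:370]; w=L[2]
cv2.imwrite("pics/h.png",np.hstack([cv2.resize(s,(400,400),interpolation=cv2.INTER_CUBIC),cv2.resize(w,(400,400))]))
E
```

```text
t 13.25 pos [0.5101 0.2084 0.1487] rot [-1.7997e+02 -3.0000e-02  1.6842e+02] q [22.2  4.3  0.2 86.  -0.  33.8] shift [0.0001 0.0052 0.0587] turn -0.0006
```

View pics/h.png

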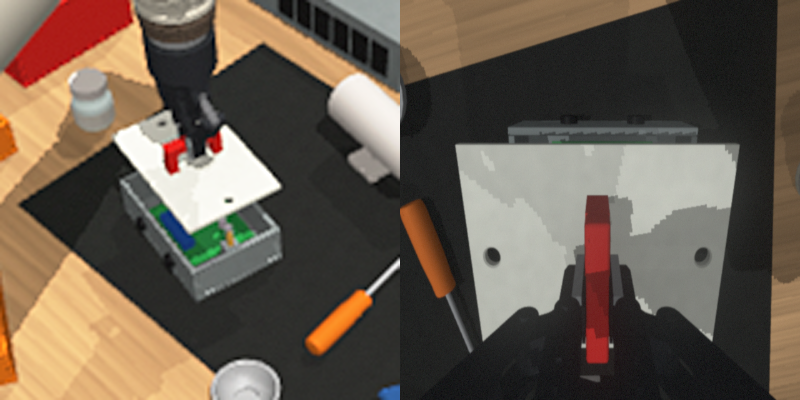

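The cover hangs level over the grey box and both are square to the eye. The box's near rim edge shows beyond the plate in the wrist picture, so I'll go a little lower and measure plate against rim in one view.

arm_command(series=[[0,0.002,0.008,0],[0,0.005,0.02,0],[0,0.005,0.032,0],[0,0.005,0.04,0],[0,0.005,0.041,0]])

```text
time: 13.9
ee_pos: [0.5106, 0.2136, 0.1057]
tcp_rot: [-179.9, -0.1, 168.4]
wrist_force: [-0.2, 0.2, -3.4]
opening: 0.0124
grasp_force: 59.0
```

arm_command(series=[[0,0,0,0],[0,0,0,0],[0,0,0,0],[0,0,0,0],[0,0,0,0]])

```text
time: 14.4
ee_pos: [0.5115, 0.214, 0.108]
tcp_rot: [180.0, 0.0, 168.4]
wrist_force: [-0.5, 0.3, -4.0]
opening: 0.013
grasp_force: 59.0
```

```bash
python3 look.py w5; python3 -c "
import cv2,numpy as np
a=cv2.imread('pics/w5.png')
f=lambda x0:cv2.resize(a[135:205,x0:x0+130],None,fx=6,fy=4.2,interpolation=cv2.INTER_CUBIC)
cv2.imwrite('pics/w5c.png',np.vstack([f(80),f(430)]))"
```

```text
[0.5115 0.214  0.1079] [1.7999e+02 2.0000e-02 1.6844e+02]
[[0.0009, 0.9452, 0.3266, 0.0841], [1.0, -0.0011, 0.0003, 0.0005], [0.0007, 0.3266, -0.9452, -0.1422], [0.0, 0.0, 0.0, 1.0]]
```

View pics/w5c.png

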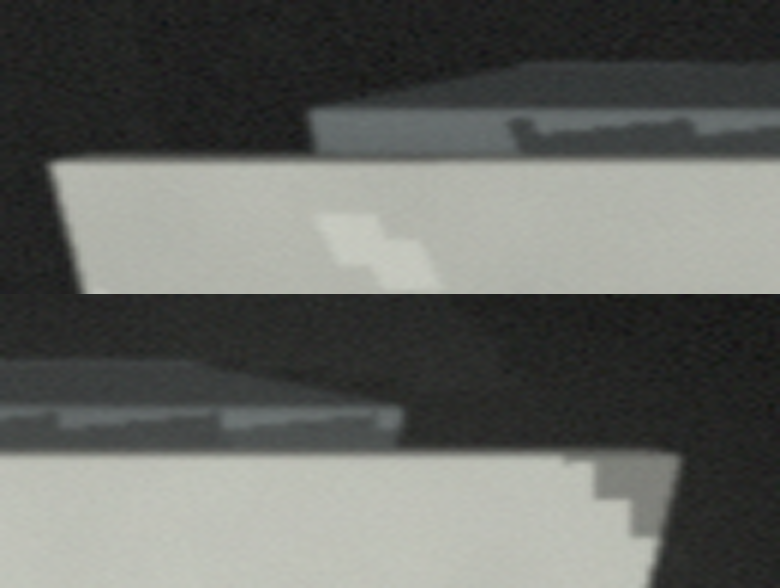

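The crops show the near corners of the box rim at full-frame (131.2,160.7) and (497.3,162.1). The plate's near top corners are at (88.2,173.6) and (543.7,173.6).

```bash
python3 - <<'E'
from h import *
d=np.load("w5.npz");K,T=d["K"],d["T"]
o=bot.get_obs(); M=R.from_euler('xyz',o["tcp_rot"],degrees=True).as_matrix(); p0=o["ee_pos"]
zt=p0[2]-.0173+.005
def m(pts,z):
    return [(M.T@(atz(K,T,np.array(p)-.4,z)-p0)) for p in pts]
for nm,pts,z in(("rim",[(131.2,160.7),(497.3,162.1)],.055),("plate",[(88.2,173.6),(543.7,173.6)],zt)):
    a,b=m(pts,z); w=b-a; ang=np.arctan2(w[0],w[1]); c=(a+b)/2+np.array([-.06*np.cos(ang),.06*np.sin(ang),0]); print(nm,a.round(4),b.round(4),"width",np.linalg.norm(w).round(4),"ang",np.degrees(ang).round(2),"centre",c.round(4))
E
python3 to.py .511 .2134 .09 168.45
```

```text
rim [ 0.06   -0.0897  0.0528] [0.0595 0.0891 0.0529] width 0.1788 ang -0.16 centre [-0.0002 -0.0005  0.0529]
plate [ 0.0601 -0.0885  0.0123] [0.0602 0.0895 0.0123] width 0.178 ang 0.06 centre [0.0002 0.0005 0.0123]
t 14.45 pos [0.5115 0.214  0.1079] rot [1.7999e+02 2.0000e-02 1.6844e+02] q [22.7  4.9 -3.6 81.4 -0.  34.3] shift [ 0.0004 -0.0007  0.0179] turn -0.0003
```

Plate and rim agree to about 1 mm and 0.2°. I'll apply a small correction and lower gently.

arm_command(series=[[0,-0.001,0.002,0],[0,-0.001,0.006,0],[0,-0.001,0.01,0],[0,-0.001,0.014,0],[0,-0.001,0.018,0]])

```text
time: 14.95
ee_pos: [0.5111, 0.213, 0.0891]
tcp_rot: [-180.0, -0.0, 168.4]
wrist_force: [1.2, 0.5, -2.8]
opening: 0.0129
grasp_force: 59.1
```

arm_command(series=[[0,0,0.002,0],[0,0,0.005,0],[0,0,0.008,0],[0,0,0.01,0],[0,0,0.012,0]])

```text
time: 15.45
ee_pos: [0.5112, 0.213, 0.0775]
tcp_rot: [180.0, 0.0, 168.4]
wrist_force: [1.1, 0.5, -2.7]
opening: 0.0129
grasp_force: 59.1
```

No contact on the pins, so they are through both holes. Now the last few millimetres.

arm_command(series=[[0,0,0.001,0],[0,0,0.002,0],[0,0,0.003,0],[0,0,0.004,0],[0,0,0.0045,0]])

```text
time: 15.95
ee_pos: [0.5113, 0.213, 0.0739]
tcp_rot: [180.0, 0.0, 168.4]
wrist_force: [-4.3, -1.0, 6.6]
opening: 0.0128
grasp_force: 60.4
```

arm_command(series=[[0,0,0.0005,0],[0,0,0.001,0],[0,0,0.001,0],[0,0,0.001,0],[0,0,0.001,0]])

```text
time: 16.45
ee_pos: [0.5113, 0.213, 0.0739]
tcp_rot: [180.0, 0.1, 168.4]
wrist_force: [-6.5, -3.5, 10.3]
opening: 0.0126
grasp_force: 61.0
```

TCP is 18.9 mm above rim height and was 18.8 mm above the bench at the regrip, so the cover is flush. Releasing and drawing back.

arm_command(series=[[0,0,0,0],[0,0,0,0],[0,0,0,0],[0,0,0,0],[0,0,0,0]], hand=0.06)

```text
time: 16.95
ee_pos: [0.5112, 0.213, 0.072]
tcp_rot: [-180.0, -0.0, 168.4]
wrist_force: [-0.6, -0.4, 0.6]
opening: 0.0602
grasp_force: 0.0
```

arm_command(series=[[0,0,-0.01,0],[0,0,-0.04,0],[0,0,-0.08,0],[0,0,-0.12,0],[0,0,-0.16,0]])

```text
time: 17.45
ee_pos: [0.511, 0.2129, 0.2346]
tcp_rot: [180.0, 0.0, 168.4]
wrist_force: [0.7, 0.6, -0.3]
opening: 0.0601
grasp_force: 0.0
```

arm_command(series=[[0,0,-0.01,0],[0,0,-0.01,0],[0,0,-0.01,0],[0,0,-0.01,0],[0,0,-0.01,0]])

```text
time: 17.95
ee_pos: [0.5108, 0.2128, 0.2407]
tcp_rot: [-179.9, -0.1, 168.4]
wrist_force: [-0.5, 0.1, -0.1]
opening: 0.06
grasp_force: 0.0
```

```bash
python3 look.py w6 cover_grip:.091 pin_tip:.077; python3 - <<'E'
from h import *
a=cv2.imread("pics/w6.png"); s=cam("side")[0]["color"][150:270,220:340]
cv2.imwrite("pics/f.png",np.hstack([cv2.resize(a[60:340,160:480],(457,400)),cv2.resize(s,(340,400))])); print(bot.get_obs()["wrist_force"])
E
```

```text
[0.5109 0.2128 0.241 ] [-1.7994e+02 -9.0000e-02  1.6844e+02]
[[0.0009, 0.9452, 0.3266, 0.0841], [1.0, -0.0011, 0.0003, 0.0005], [0.0007, 0.3266, -0.9452, -0.1422], [0.0, 0.0, 0.0, 1.0]]
cover_grip [315.8 224.6] 0.82 [0.5111 0.2132 0.091 ]
pin_tip [410.9 219.7] 0.97 [0.5262 0.2881 0.077 ]
[-0.37079306 -0.57844695 -0.12555332]
```

View pics/f.png

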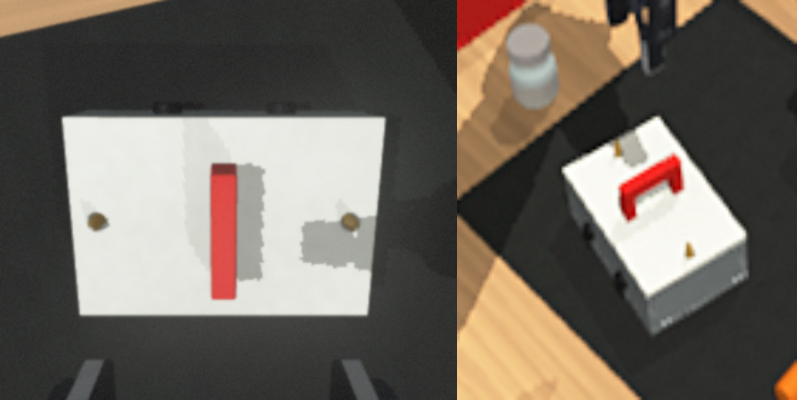

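The cover lies flush on the box, with brass pins through both holes at (97,221) and (350,221) in the wrist half, and the gripper is clear of it. Handing in.

```bash
python3 -c "
from workcell import bot
print(bot.job_done())"
```

```text
the job is handed in; nothing more can be done
None
```

The white cover sits flush on the grey box with both pins through its holes, the gripper is clear, and I handed the job in at about 18 s; no verdict came back.

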